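# Pull-test the catch of a tool-chest drawer with a spring balance

### The job

Check that the catch of this small tool chest holds: push its open top drawer fully home until the catch seats, then take the spring balance hooked on that drawer's handle by its tube, bring it level and pull it straight out from the chest until the broad black ring on its white rod has just come out of the tube's mouth. Finish holding it there, still gripped and pulling, with the drawer still shut. Leave the other things on the bench and on the chest where they are.

Things in the scene. Friction and masses are not known exactly. Their poses are not given: they have to be found in the camera images.
- chest: Small grey steel tool chest with two drawers, fixed to the bench: 260 mm deep (x), 280 mm wide (y), 105 mm high. Origin at the centre of its underside; its own -x points straight out of its front, z up. With the drawers shut the front is the plane x = -130 mm of this frame. Only the top drawer opens; the lower one is locked and has a like handle at height 30 mm.
- drawer_panel (a point): Centre of the top drawer's front face, 76 mm above the bench; moves with the drawer, axes as the chest's. The panel is 276 mm wide, 47 mm high. In its middle is a steel bar handle 120 mm long (along y), 8 mm thick, its axis 30 mm in front of the face at this height; beside it, 70 to 130 mm either side of the middle, the panel is bare.
- drawer (a joint): How far the top drawer stands open, in m: 0 = fully home in its catch, up to 0.15. Slides out along the chest's -x with 1 to 2 N of friction; over the last 17 mm of closing a sprung roller catch resists with up to about 11 N, and below about 5 mm draws the drawer home by itself. Seated, the catch holds it against pulls of up to about 18 N.
- balance: Tubular spring balance (0.22 kg) hooked on the middle of the top drawer's handle; stays hooked and moves with the drawer. Origin: the hook point, on the bar's axis; own x level, along the balance towards the drawer, z up. It swings freely about the bar, sideways and up; at rest it slopes 0.28 rad down from the bar, tube end on the bench, up to 0.25 rad askew.
- tube_grip (a point): Place to grip: on the axis of the balance's tube, a bare aluminium cylinder 28 mm in diameter, 160 mm long (31 mm black collars on the last 12 mm of each end, pull ring behind). 85 mm behind the tube's mouth; 140 mm from the hook point with the rod fully in, plus what the rod is drawn out. Axes: x along the tube towards the hook, z upwards square to the tube.
- ring_mark (a point): Centre of the broad black ring on the balance's white rod (14 mm thick, between hook and tube). The ring is 6 mm wide; the others are thin lines 10 mm apart. It sits 113 mm from the hook point, and the mouth of the tube at 55 mm with the rod fully in: the ring is hidden until the rod is drawn out 55 mm and wholly out at 61 mm.
- balance_tube (a joint): How far the balance's rod is drawn out of its tube, in m: 0 = fully in (at rest), end stop at 0.09. An inner spring pulls it in: 1.6 N to start and 160 N/m beyond, so about 11 N at the broad ring (0.055 to 0.061).
- screwdriver: Bystander: screwdriver with a black handle lying on the bench, about 0.2 m long.
- jar: Bystander: glass jar with a steel lid, 70 mm wide, 85 mm high, standing on the bench.
- tin: Bystander: tin with a paper label, 86 mm wide, 100 mm high, standing on the bench.
- wrench: Bystander: steel wrench lying on top of the chest towards its back.

How it is judged:
On the way:
1. the top drawer is home and seated in its catch (value of joint drawer below 0.004 m), for 0.2 s.
At the end, for the whole second after the job is handed in: The top drawer is home (open less than 4 mm); the fingers hold the balance with its rod drawn out 55 to 67 mm and still, so that the broad ring stands at or just outside the tube's mouth; the balance points straight out from the chest and level, within 0.15 rad (about 9 degrees) (value of joint drawer below 0.004 m and value of joint balance_tube between 0.055 and 0.067 m and velocity of joint balance_tube between -0.01 and 0.01 m/s and angle between the x axis of tube_grip and the x axis of chest, either way round below 0.15 rad and contact force between the fingers and balance above 3 N); the arm keeps its last pose, push and grip.
It fails at once if the screwdriver is disturbed (moved more than 30 mm) (distance of screwdriver from where it was at the start of the episode above 0.03 m).
It fails at once if the jar is disturbed (moved more than 30 mm) (distance of jar from where it was at the start of the episode above 0.03 m).
It fails at once if the tin is disturbed (moved more than 30 mm) (distance of tin from where it was at the start of the episode above 0.03 m).
It fails at once if the wrench is disturbed (moved more than 30 mm) (distance of wrench from where it was at the start of the episode above 0.03 m).
It also fails if it takes over 48 s, if anything falls off the work surface, if the arm or the gripper's body presses on something with over 40 N, if the wrist force passes 120 N, or if a joint passes its speed limit or range.

### The arm

A 7-joint arm with a two-finger parallel gripper is mounted at the origin on the work surface. World frame = base frame: x ahead of the robot, y to its left, z up, the work surface at z = 0. Lengths are in m, angles in rad, forces in N, time in s.
With the tool pointing down it reaches from about 0.425 to 0.875 m from the base axis. Payload 4.7 kg.
Tool frame: the origin (TCP) lies midway between the tips of the shut fingers; the grasp point (between the pads) lies 19 mm behind it (ctrl.grip_depth is the distance from the TCP to the grasp point, in m); z points along the fingers, y is the direction in which the jaws open and shut (so a half turn about z gives the same grasp; the last joint's range is limited). The gripper opens to 87 mm and grips with 3 to 60 N. Pads are 19 mm wide; open, the fingers measure 117 mm over their backs; the gripper's body (75 mm by 190 mm) begins 51 mm behind the grasp point.
Start: joints at [-1.088, 0.321, -0.07, 1.45, 0.023, 1.371, -0.057], TCP at [0.294, 0.58, 0.223] pointing down, gripper open.
Joint ranges: [-2.86, 2.86], [-0.3, 2.09], [-1.38, 1.24], [0.06, 2.45], [-1.56, 4.7], [0.09, 2.05], [-2.69, 2.69]. Speed limits (rad/s): [2.57, 2.57, 3.14, 3.14, 3.14, 3.14, 3.14].

### API

Orientations are given as a rotation vector (axis times angle).
In Python, from bench import ctrl gives the robot as it stands. The module is installed in compiled form; this text tells all that it offers.
- The arm moves only by the shell command python3 -m inch 'ROWS' [FORCE]. ROWS is JSON, a list of rows, each a list of 5 numbers: the opening, from -1 (shut) to 1 (fully open), so that 0 is half open, then the shift along the tool's x, y, z in mm, then the turn about the tool's z in rad. In form: [[fingers, tx, ty, tz, twist], ...]. A call has 1 to 5 rows; each row shifts and turns the pose as measured when the row begins, along the tool's axes as they then stand; what a row does not reach is not made up. A row lasts 1/8 s, in which the tool goes at most 62.5 mm and 10.7 degrees, less where a joint would pass 70% of its speed; a pose out of reach is approached as far as the arm can. A call is refused whole if a number of a shift passes 62.5 or a number of a turn 0.188, either way. A call with a gripper value outside its range is refused whole. The fingers move at their own pace and stop on an object; FORCE is the grip in N (left out, the last holds). Time passes only in rows, so rows that do not move let the fingers close. It gives the time, the measured TCP pose, the force and the opening at its end, in the units of the state.
- ctrl.get_state(): the state, without advancing time (a new reading comes with each control period).
- ctrl.get_image(name): name is "scene" or "top" or "wrist"; returns a dict with "color" (400x640x3 uint8, red, green, blue), "range_z" (400x640 float32, m along the optical axis (not along the pixel's ray), 0 where there is no reading), "K" (3x3 intrinsics, pixels), "R" (3x3) and "t" (3): a world point X has camera coordinates R X + t. Camera axes: x right, y down, z forward; pixel columns grow to the right and rows downward; lengths in m; the calibration is good to about 2 mm. A picture is of the moment at which its call begins.
- ctrl.close_job(): hands the job in, once; it reports no verdict.
The state is a dict: "time": time; "joint_positions": joint angles; "qd": joint speeds; "joint_torque": joint torques, N m; "position": TCP position; "tool_rot": TCP orientation; "ft_force": force on the tool from outside, world axes, zero at the start; "torque": the same for the moment, N m; "grip_width": opening from 0.0 (shut) to 1.0 (fully open).
Only numpy, scipy, OpenCV 4.12 (cv2) and the standard library are available. Lean on these libraries where they do the work, as an engineer would, in place of code of your own. Each camera call takes 0.05 s, during which the arm holds its last target. There are 200 camera calls.

## Working session

There is one attempt and no reset: what is moved stays moved. The work goes in short steps, Python scripts to look and compute and a shell command to move; the robot and the scene stay as the last step left them, time stands still between calls to the robot, and variables do not carry over. Pictures are saved under pics/ and viewed, about 8 in all and at most 12, crops included, and the job is handed in when it is done.

```bash
mkdir -p pics
cat > h.py <<'E'
from bench import ctrl
import numpy as np, cv2
def snap(n,f):
    im=ctrl.get_image(n); cv2.imwrite(f'pics/{f}.png',im['color'][:,:,::-1]); np.savez(f'pics/{f}.npz',**im); return im
def pts(im):
    K,R,t,z=im['K'],im['R'],im['t'],im['range_z']
    v,u=np.mgrid[0:z.shape[0],0:z.shape[1]]
    c=np.stack([(u-K[0,2])/K[0,0]*z,(v-K[1,2])/K[1,1]*z,z],-1)
    return (c-np.array(t))@np.array(R)
E
python3 - <<'E'
from h import *
a=snap('scene','s0');b=snap('top','t0')
cv2.imwrite('pics/both.png',cv2.resize(np.vstack([a['color'],b['color']])[:,:,::-1],(480,600)))
s=ctrl.get_state();print(s['position'],s['tool_rot'],s['ft_force'],s['grip_width'],s['time'])
for i in(a,b): print(-np.array(i['R']).T@i['t'],i['R'][2])
E
```

```text
[0.29347186 0.57942257 0.22156504] [-7.29459807e-01 -3.05539644e+00  2.65232777e-03] [ 0.32410995  0.22868404 -0.80644091] 0.996024487038335 0.1
[ 1.20535289 -0.30965715  1.15254986] [-0.50686415  0.26661811 -0.81975821]
[0.29378173 0.02876676 1.27796803] [ 0.20762716  0.01046561 -0.97815205]
```

View pics/t0.png

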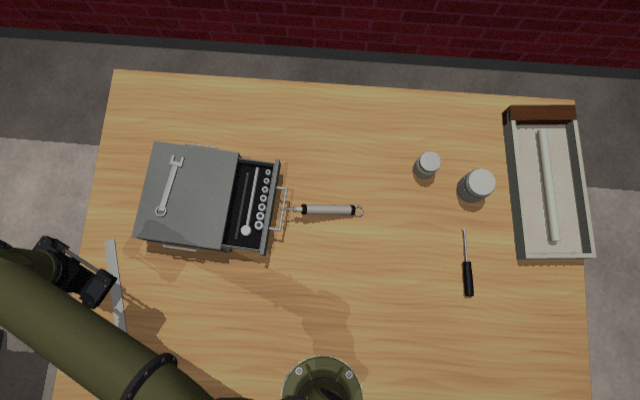

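View pics/s0.png

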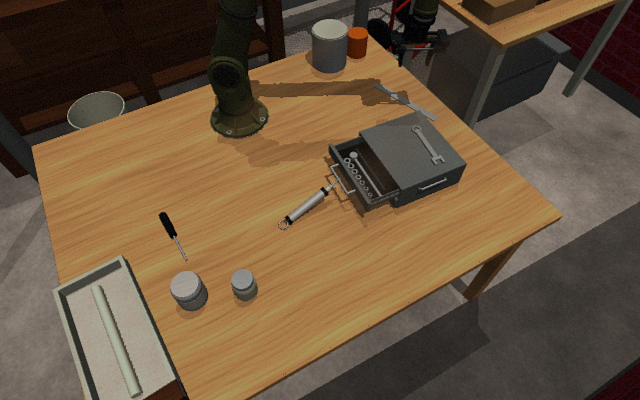

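Run:
```python
from h import *
im=dict(np.load('pics/t0.npz'));P=pts(im);z=P[...,2]
print('bench z',np.median(z[300:340,400:500]))
def ray(u,v,h):
    K,R,t=im['K'],im['R'],im['t'];d=R.T@np.linalg.inv(K)@[u,v,1];c=-R.T@t;return c+d*(h-c[2])/d[2]
# chest top
m=((z>.095)&(z<.115)).astype(np.uint8);m[:, :130]=0;m[:130]=0;m[260:]=0;m[:,300:]=0
n,l,st,ce=cv2.connectedComponentsWithStats(m)
i=1+st[1:,4].argmax();print(st[i])
c=max(cv2.findContours((l==i).astype(np.uint8),0,2)[0],key=cv2.contourArea)
r=cv2.minAreaRect(P[...,:2][l==i].astype(np.float32));print('top rect',r,cv2.boxPoints(r),np.median(z[l==i]))
for j in range(1,n):
    if j!=i and st[j,4]>25: q=P[l==j];print('comp',st[j],q.min(0),q.max(0))
# panel corners, handle by hand pixels
for u,v in [(281,160),(267,252)]: print('panel corner',ray(u,v,.0995))
# balance
sub=(slice(195,225),slice(282,370))
q=P[sub].reshape(-1,3);q=q[(q[:,2]>.012)&(q[:,2]<.12)];
print(len(q));
for y in np.arange(-.2,.25,.01):
    k=q[abs(q[:,1]-y)<.005]
    if len(k):print(round(y,3),len(k),k[:,0].mean().round(4),k[:,0].min().round(4),k[:,0].max().round(4),k[:,2].max().round(4))
big=cv2.resize(im['color'][140:270,225:375],None,fx=5,fy=4.5,interpolation=cv2.INTER_CUBIC)
cv2.imwrite('pics/c0.png',big[:,:,::-1])
```

```text
bench z 0.0009248687043542469
[ 131  141  108  108 8586]
top rect ((0.5312240123748779, 0.4209352135658264), (0.25098469853401184, 0.2820272147655487), 85.96560668945312) [[0.3817308  0.30567488]
 [0.6630591  0.2858328 ]
 [0.68071723 0.5361955 ]
 [0.3993889  0.55603766]] 0.1053311795954627
comp [259 159  21  96 445] [0.37579402 0.16920785 0.09504253] [0.65063641 0.20066215 0.107211  ]
panel corner [0.64691998 0.16275971 0.0995    ]
panel corner [0.38232192 0.17734045 0.0995    ]
656
-0.09 1 0.5314 0.5314 0.5314 0.0139
-0.08 8 0.5318 0.5219 0.549 0.0177
-0.07 11 0.537 0.5196 0.552 0.0203
-0.06 22 0.5329 0.5199 0.5494 0.0362
-0.05 34 0.5314 0.518 0.548 0.0384
-0.04 30 0.5297 0.5191 0.5445 0.0417
-0.03 32 0.5301 0.5178 0.542 0.0419
-0.02 28 0.5276 0.516 0.5411 0.0456
-0.01 32 0.5263 0.5152 0.5397 0.0484
0.0 30 0.5262 0.5143 0.5386 0.0522
0.01 30 0.5233 0.5122 0.5363 0.0546
0.02 34 0.5244 0.512 0.5387 0.058
0.03 32 0.5227 0.5104 0.5387 0.0615
0.04 36 0.522 0.5096 0.5371 0.065
0.05 32 0.5214 0.5081 0.5359 0.0665
0.06 38 0.5189 0.5069 0.5353 0.0708
0.07 32 0.5191 0.5062 0.5334 0.0711
0.08 38 0.5162 0.5043 0.5315 0.0765
0.09 31 0.5162 0.5023 0.5295 0.0788
0.1 23 0.5161 0.505 0.5302 0.0739
0.11 17 0.5153 0.5065 0.5228 0.0801
0.12 16 0.5133 0.5064 0.5209 0.0786
0.13 6 0.5123 0.5107 0.5144 0.079
0.14 19 0.5266 0.5103 0.5511 0.0866
0.15 44 0.5151 0.4773 0.5489 0.0875
```

View pics/c0.png

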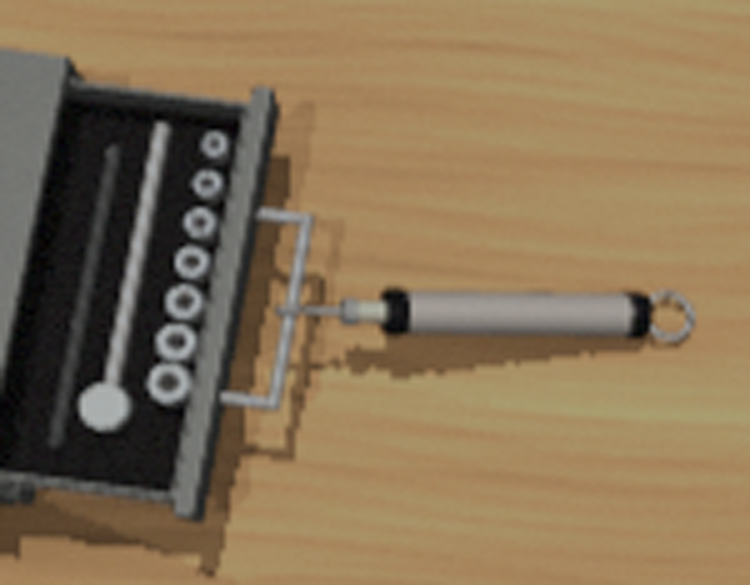

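```bash
python3 -m inch '[[-1,0,0,0,0.18],[-1,0,0,0,0.18],[-1,0,0,0,0.18],[-1,0,0,0,0.18],[-1,0,0,0,0.18]]' 20;python3 -m inch '[[-1,0,0,0,0.18],[-1,0,0,0,0.12],[-1,-40,40,0,0],[-1,-40,40,0,0],[-1,-40,40,0,0]]'
cat >> h.py <<'E'
def st():
    from scipy.spatial.transform import Rotation as Ro
    s=ctrl.get_state();R=Ro.from_rotvec(s['tool_rot']).as_matrix()
    print('t',round(s['time'],2),'p',s['position'].round(4) if hasattr(s['position'],'round') else s['position'],'x',R[:,0].round(3),'y',R[:,1].round(3),'F',np.round(s['ft_force'],1),'w',round(s['grip_width'],3),'q',np.round(s['joint_positions'],2));return s,R
def to(p):
    s,R=st();print('tool shift mm',(R.T@(np.array(p)-s['position'])*1000).round(1))
E
python3 -c "
from h import *
to([.613,.08,.22])"
```

```text
time: 0.72
position: [0.2928, 0.5777, 0.218]
tool_rot: [2.02, 2.404, -0.012]
ft_force: [0.8, -0.1, -0.0]
grip_width: 0.518
time: 1.35
position: [0.3916, 0.443, 0.2145]
tool_rot: [2.356, 2.075, -0.021]
ft_force: [0.1, 0.2, 0.8]
grip_width: 0.018
t 1.35 p [0.3916 0.443  0.2145] x [ 0.126  0.992 -0.012] y [ 0.992 -0.126 -0.007] F [0.1 0.2 0.8] w 0.018 q [-1.04  0.21  0.17  1.61 -0.04  1.34 -0.99]
tool shift mm [-332.2  265.4   -3.4]
```

```bash
python3 -m inch '[[-1,-40,40,-2,0.06],[-1,-40,40,-2,0],[-1,-40,40,-2,0],[-1,-45,40,0,0],[-1,-45,40,0,0]]';python3 -m inch '[[-1,-50,40,0,0],[-1,-50,20,0,0],[-1,-40,0,0,0],[-1,0,0,0,0]]'
python3 -c "
from h import *
to([.613,.08,.072])"
```

```text
time: 1.98
position: [0.5549, 0.1931, 0.2201]
tool_rot: [2.417, 2.003, -0.024]
ft_force: [0.9, 0.4, 0.4]
grip_width: 0.002
time: 2.48
position: [0.5877, 0.0347, 0.2199]
tool_rot: [2.426, 1.988, -0.03]
ft_force: [-0.0, 0.1, -0.3]
grip_width: 0.008
t 2.48 p [0.5877 0.0347 0.2199] x [ 0.196  0.98  -0.018] y [ 0.98  -0.196 -0.008] F [-0.   0.1 -0.3] w 0.008 q [-0.52  0.21  0.48  1.62 -0.08  1.35 -0.23]
tool shift mm [ 52.   17.1 146.9]
```

```bash
python3 -m inch '[[-1,0,20,30,-0.13],[-1,0,8,30,0],[-1,0,0,30,0],[-1,0,0,30,0],[-1,0,0,25,0]]'
python3 -c "
from h import *
to([.613,.08,.075])
snap('top','t1')
im=snap('wrist','w1')"
```

```text
time: 3.1
position: [0.6159, 0.0357, 0.0712]
tool_rot: [2.282, 2.157, -0.021]
ft_force: [-0.7, 0.9, 0.6]
grip_width: 0.006
t 3.1 p [0.6159 0.0357 0.0712] x [ 0.056  0.998 -0.011] y [ 0.998 -0.056 -0.008] F [-0.7  0.9  0.6] w 0.006 q [-0.46  0.39  0.44  1.71 -0.17  1.08 -0.03]
tool shift mm [44.  -5.4 -4.3]
```

View pics/t1.png

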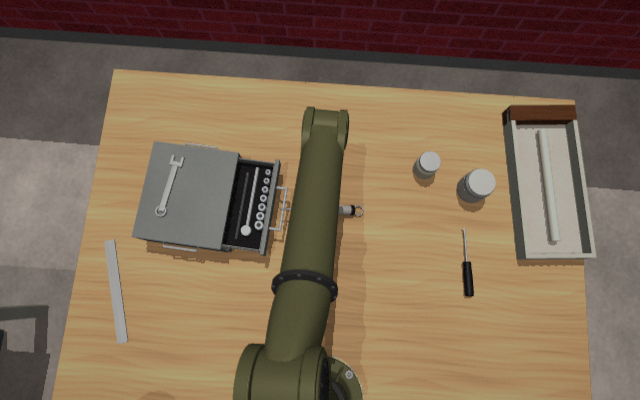

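```bash
python3 -m inch '[[-1,40,0,0,0],[-1,40,0,0,0],[-1,20,0,0,0],[-1,10,0,0,0],[-1,10,0,0,0]]';python3 -m inch '[[-1,20,0,0,0],[-1,20,0,0,0],[-1,20,0,0,0],[-1,20,0,0,0]]'; python3 -c "
from h import *
to([.613,.28,.075])"
```

```text
time: 3.82
position: [0.6225, 0.1585, 0.0712]
tool_rot: [2.284, 2.155, -0.024]
ft_force: [-0.2, 0.5, -0.0]
grip_width: 0.005
time: 4.32
position: [0.6284, 0.2373, 0.0706]
tool_rot: [2.289, 2.146, -0.029]
ft_force: [-1.0, -3.4, 1.7]
grip_width: 0.004
t 4.33 p [0.6284 0.2373 0.0706] x [ 0.064  0.998 -0.016] y [ 0.998 -0.065 -0.01 ] F [-1.  -3.4  1.7] w 0.004 q [-0.68  0.5   0.37  1.56 -0.18  1.14 -0.34]
tool shift mm [ 41.5 -18.2  -4.9]
```

```bash
python3 -m inch '[[-1,15,-5,0,0],[-1,10,0,0,0],[-1,8,0,0,0],[-1,8,0,0,0]]';python3 -m inch '[[-1,8,0,0,0],[-1,8,0,0,0]]'; python3 -c "
from h import *
st()"
```

```text
time: 4.82
position: [0.6257, 0.2663, 0.07]
tool_rot: [2.285, 2.13, -0.06]
ft_force: [-6.4, -17.9, 8.8]
grip_width: 0.009
time: 5.08
position: [0.6254, 0.2656, 0.0702]
tool_rot: [2.287, 2.111, -0.095]
ft_force: [-5.9, -17.2, 9.8]
grip_width: 0.007
t 5.08 p [0.6254 0.2656 0.0702] x [ 0.079  0.995 -0.064] y [ 0.997 -0.08  -0.021] F [ -5.9 -17.2   9.8] w 0.007 q [-0.74  0.54  0.37  1.5  -0.15  1.18 -0.43]
```

```bash
python3 -c "
from h import *
im=snap('scene','s1')
cv2.imwrite('pics/c1.png',cv2.resize(im['color'][90:240,270:480],None,fx=3.8,fy=3.8,interpolation=2)[:,:,::-1])"
```

```text
(no output)
```

View pics/c1.png

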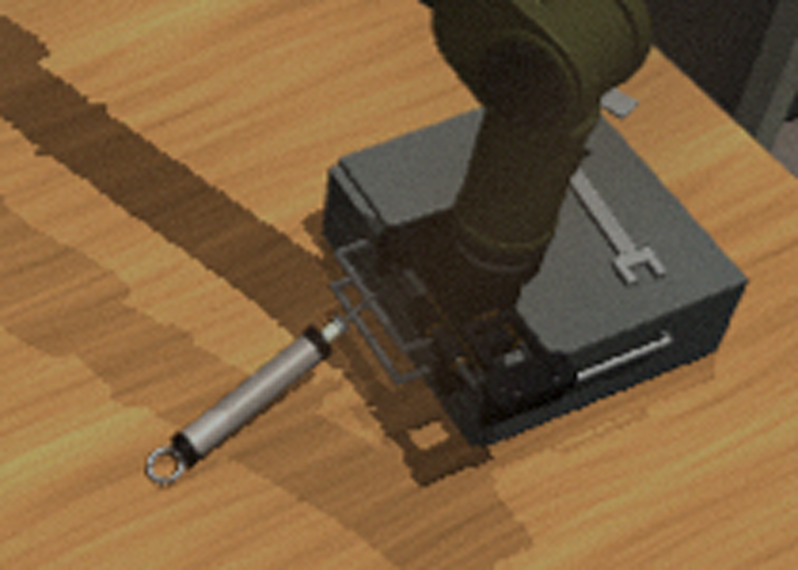

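```bash
python3 -m inch '[[-1,14,0,0,0],[-1,18,0,0,0]]'; python3 -c "
from h import *
st()";  python3 -m inch '[[-1,22,0,0,0],[-1,22,0,0,0]]';python3 -c "
from h import *
st()"
```

```text
time: 5.38
position: [0.6251, 0.2648, 0.0703]
tool_rot: [2.288, 2.075, -0.165]
ft_force: [-15.5, -36.4, 22.6]
grip_width: 0.011
t 5.38 p [0.6251 0.2648 0.0703] x [ 0.095  0.989 -0.112] y [ 0.994 -0.099 -0.035] F [-15.5 -36.4  22.6] w 0.011 q [-0.75  0.57  0.38  1.46 -0.13  1.23 -0.46]
time: 5.62
position: [0.6245, 0.2631, 0.0705]
tool_rot: [2.29, 2.021, -0.262]
ft_force: [-20.1, -37.9, 28.4]
grip_width: 0.007
t 5.62 p [0.6245 0.2631 0.0705] x [ 0.118  0.977 -0.178] y [ 0.99  -0.129 -0.056] F [-20.1 -37.9  28.4] w 0.007 q [-0.77  0.61  0.4   1.41 -0.11  1.3  -0.51]
```

```bash
python3 -m inch '[[-1,-5,0,0,0],[-1,-10,0,0,0]]'; python3 -c "
from h import *
st()";  python3 -m inch '[[-1,-30,0,0,0],[-1,-40,0,0,0],[-1,-40,0,-20,0],[-1,0,0,-40,0],[-1,0,0,-40,0]]';python3 -c "
from h import *
st()"
```

```text
time: 5.88
position: [0.6221, 0.2474, 0.073]
tool_rot: [2.292, 2.018, -0.265]
ft_force: [-1.0, 0.6, 0.5]
grip_width: 0.005
t 5.88 p [0.6221 0.2474 0.073 ] x [ 0.119  0.977 -0.179] y [ 0.99  -0.132 -0.057] F [-1.   0.6  0.5] w 0.005 q [-0.76  0.6   0.4   1.43 -0.1   1.3  -0.5 ]
time: 6.5
position: [0.6132, 0.165, 0.1885]
tool_rot: [2.287, 2.04, -0.257]
ft_force: [0.9, 0.9, 0.8]
grip_width: 0.004
t 6.5 p [0.6132 0.165  0.1885] x [ 0.107  0.98  -0.168] y [ 0.991 -0.119 -0.062] F [0.9 0.9 0.8] w 0.004 q [-0.71  0.43  0.45  1.44 -0.05  1.44 -0.39]
```

Run:
```python
from h import *
im=snap('scene','s2');t=snap('top','t2')
cv2.imwrite('pics/c2.png',np.vstack([cv2.resize(im['color'][100:240,250:480],(700,300)),cv2.resize(t['color'][120:280,120:400],(700,300))])[:,:,::-1])
P=pts(im);P0=pts(dict(np.load('pics/s0.npz')))
for n,Q in(('s0',P0),('s2',P)):
    q=Q[150:235,265:390].reshape(-1,3);q=q[(q[:,2]>.015)&(q[:,2]<.1)&(q[:,0]>.45)&(q[:,0]<.6)&(q[:,1]<.25)]
    print(n,len(q))
    for y in np.arange(-.1,.26,.015):
        k=q[abs(q[:,1]-y)<.0075]
        if len(k)>3:print(round(y,3),len(k),k[:,0].mean().round(4),np.percentile(k[:,0],[5,95]).round(4),np.percentile(k[:,2],95).round(4))
```

```text
s0 1401
-0.07 4 0.532 [0.5258 0.5463] 0.0187
-0.055 41 0.5382 [0.5269 0.5496] 0.0332
-0.04 39 0.5368 [0.5232 0.5457] 0.0367
-0.025 41 0.5354 [0.5213 0.5449] 0.0404
-0.01 44 0.5337 [0.5212 0.5431] 0.0464
0.005 40 0.5325 [0.5206 0.5415] 0.0496
0.02 44 0.5307 [0.5178 0.5398] 0.0545
0.035 41 0.5279 [0.5152 0.5376] 0.0577
0.05 45 0.5276 [0.5146 0.5363] 0.0638
0.065 41 0.5251 [0.5131 0.5348] 0.0678
0.08 42 0.5238 [0.5092 0.5334] 0.0745
0.095 25 0.5232 [0.5133 0.5318] 0.0746
0.11 23 0.5182 [0.5102 0.5237] 0.0761
0.125 8 0.5157 [0.5113 0.5209] 0.072
0.14 58 0.5276 [0.4775 0.5704] 0.0829
0.155 47 0.506 [0.4525 0.575 ] 0.0829
0.17 141 0.5523 [0.4946 0.5948] 0.0986
0.185 166 0.5059 [0.4546 0.5844] 0.0997
0.2 125 0.5394 [0.4626 0.5956] 0.0888
0.215 96 0.5146 [0.4566 0.5929] 0.0864
0.23 158 0.5393 [0.4605 0.595 ] 0.0707
0.245 132 0.5113 [0.4543 0.5874] 0.0752
s2 454
0.05 37 0.5465 [0.5349 0.5567] 0.0339
0.065 42 0.5452 [0.5315 0.5546] 0.0388
0.08 41 0.5435 [0.5297 0.5534] 0.0427
0.095 37 0.5416 [0.5292 0.5515] 0.0455
0.11 39 0.54 [0.5267 0.5492] 0.0495
0.125 42 0.5383 [0.5258 0.548 ] 0.0562
0.14 38 0.5359 [0.523  0.5455] 0.0584
0.155 43 0.5348 [0.5208 0.5443] 0.0647
0.17 39 0.5334 [0.521  0.5425] 0.0684
0.185 43 0.5312 [0.5176 0.5403] 0.0733
0.2 24 0.5298 [0.5185 0.5407] 0.0746
0.215 14 0.5227 [0.5153 0.5298] 0.0722
0.245 12 0.5522 [0.5383 0.5775] 0.0805
```

View pics/c2.png

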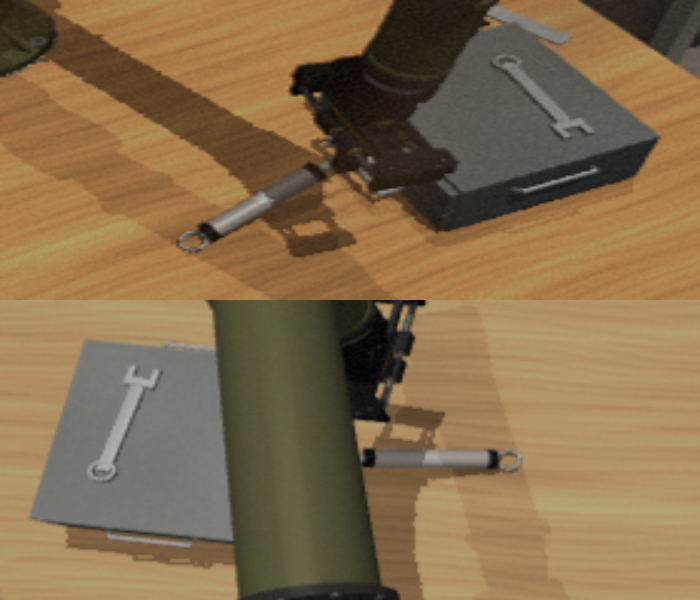

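```bash
python3 -m inch '[[1,0,0,0,-0.12],[1,0,0,0,-0.12],[1,0,0,0,0]]' 30; python3 -c "
from h import *
to([.541,.140,.14]);to([.53,.121,.0235])"
```

```text
time: 6.98
position: [0.6157, 0.1731, 0.1916]
tool_rot: [2.023, 2.329, -0.247]
ft_force: [0.3, 0.0, 0.3]
grip_width: 0.258
t 6.97 p [0.6157 0.1731 0.1916] x [-0.145  0.98  -0.14 ] y [ 0.987  0.133 -0.089] F [0.3 0.  0.3] w 0.258 q [-0.68  0.42  0.4   1.43 -0.04  1.44 -0.15]
tool shift mm [-14.4 -73.6  61. ]
t 6.97 p [0.6157 0.1731 0.1916] x [-0.145  0.98  -0.14 ] y [ 0.987  0.133 -0.089] F [0.3 0.  0.3] w 0.258 q [-0.68  0.42  0.4   1.43 -0.04  1.44 -0.15]
tool shift mm [-15.1 -76.6 179.5]
```

```bash
python3 -m inch '[[1,-5,-25,0,0],[1,-5,-25,0,0],[1,-4,-24,20,0],[1,0,0,20,0],[1,0,0,0,0]]'; python3 -c "
from h import *
to([.53,.121,.0235])
w=snap('wrist','w3')"
```

```text
time: 7.6
position: [0.5384, 0.1489, 0.1572]
tool_rot: [2.029, 2.326, -0.241]
ft_force: [0.1, -0.2, 0.8]
grip_width: 0.834
t 7.6 p [0.5384 0.1489 0.1572] x [-0.14   0.981 -0.136] y [ 0.988  0.129 -0.087] F [ 0.1 -0.2  0.8] w 0.834 q [-0.73  0.26  0.4   1.69  0.01  1.32 -0.2 ]
tool shift mm [ -8.   -0.3 136.6]
```

View pics/w3.png

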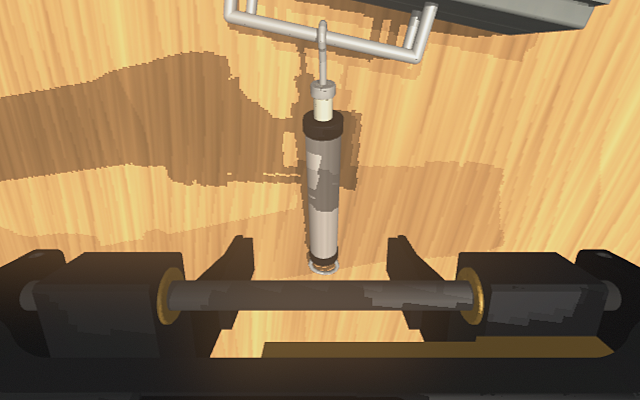

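```bash
python3 -m inch '[[1,-2,0,35,0],[1,-2,0,35,0],[1,-2,0,30,0],[1,0,0,20,0],[1,0,0,12,0]]'; python3 -c "
from h import *
to([.53,.121,.0235])"
```

```text
time: 8.28
position: [0.5379, 0.1291, 0.0301]
tool_rot: [2.028, 2.321, -0.219]
ft_force: [-0.9, 1.0, 0.5]
grip_width: 1.001
t 8.28 p [0.5379 0.1291 0.0301] x [-0.138  0.982 -0.131] y [ 0.989  0.129 -0.073] F [-0.9  1.   0.5] w 1.001 q [-0.69  0.38  0.4   1.83 -0.03  1.06 -0.16]
tool shift mm [-6.  -8.4  8.1]
```

```bash
python3 -m inch '[[1,-4,-7,6,0],[0,0,0,0,0],[-1,0,0,0,0],[-1,0,0,0,0],[-1,0,0,0,0]]' 45; python3 -m inch '[[-1,0,0,0,0],[-1,0,0,0,0]]'; python3 -c "
from h import *
st()
snap('wrist','w4')"
```

```text
time: 8.9
position: [0.533, 0.1246, 0.0274]
tool_rot: [2.028, 2.32, -0.212]
ft_force: [-0.3, 0.9, -0.3]
grip_width: 0.635
time: 9.15
position: [0.5333, 0.1248, 0.0277]
tool_rot: [2.028, 2.32, -0.211]
ft_force: [1.1, -0.1, 0.2]
grip_width: 0.4
t 9.15 p [0.5333 0.1248 0.0277] x [-0.137  0.982 -0.13 ] y [ 0.989  0.129 -0.068] F [ 1.1 -0.1  0.2] w 0.4 q [-0.69  0.37  0.4   1.85 -0.03  1.04 -0.16]
```

View pics/w4.png

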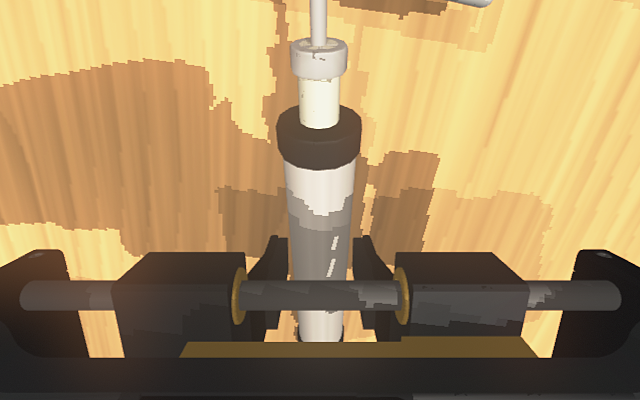

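```bash
python3 -m inch '[[-1,0,0,6,0],[-1,0,0,2,0],[-1,0,0,0,0],[-1,0,0,0,0]]'; python3 -c "
from h import *
st()"
```

```text
time: 9.7
position: [0.5347, 0.1227, 0.0224]
tool_rot: [2.025, 2.32, -0.209]
ft_force: [-2.2, -0.4, 7.3]
grip_width: 0.312
t 9.7 p [0.5347 0.1227 0.0224] x [-0.138  0.982 -0.13 ] y [ 0.989  0.13  -0.066] F [-2.2 -0.4  7.3] w 0.312 q [-0.69  0.37  0.4   1.86 -0.03  1.03 -0.16]
```

```bash
cat >> h.py <<'E'
H=np.array([.519,.257,.076]);o=np.array([-.066,-.9978,0])
def bal(d=None):
    s,R=st();g=np.array(s['position'])-.019*R[:,2];v=g-H;L=np.linalg.norm(v);u=v/L
    print('grasp',g.round(4),'d',L.round(4),'yaw err',np.round(np.arctan2(u[0],-u[1])-np.arctan2(o[0],-o[1]),3),'pitch',u[2].round(3),'tool yaw-chest',np.round(np.arctan2(R[1,0],R[0,0])-np.arctan2(-o[1],-o[0]),3))
    if d: print('shift mm',(R.T@(H+o*d-g)*1000).round(1))
E
python3 -m inch '[[-1,-8,-3,-8,0.04],[-1,-4,-6,-10,0.04],[-1,-4,-6,-10,0.04]]'; python3 -c "
from h import *
bal(.147)"
```

```text
time: 10.07
position: [0.5189, 0.111, 0.051]
tool_rot: [2.164, 2.187, -0.209]
ft_force: [0.9, 2.9, -3.0]
grip_width: 0.313
t 10.07 p [0.5189 0.111  0.051 ] x [-0.014  0.991 -0.136] y [ 0.998  0.007 -0.056] F [ 0.9  2.9 -3. ] w 0.313 q [-0.71  0.31  0.43  1.88 -0.01  1.08 -0.28]
grasp [0.5199 0.1136 0.0698] d 0.1436 yaw err 0.073 pitch -0.043 tool yaw-chest 0.081
shift mm [ -3.9 -11.   -5.1]
```

```bash
python3 -m inch '[[-1,-5,-5,-3,0.04],[-1,-8,-5,-3,0.02],[-1,-8,0,0,0]]'; python3 -c "
from h import *
bal(.180)"
```

```text
time: 10.45
position: [0.5076, 0.094, 0.0599]
tool_rot: [2.231, 2.118, -0.2]
ft_force: [1.1, 6.4, -3.4]
grip_width: 0.308
t 10.45 p [0.5076 0.094  0.0599] x [ 0.048  0.99  -0.134] y [ 0.997 -0.055 -0.046] F [ 1.1  6.4 -3.4] w 0.308 q [-0.71  0.26  0.45  1.91  0.    1.08 -0.32]
grasp [0.5086 0.0965 0.0787] d 0.1608 yaw err 0.001 pitch 0.017 tool yaw-chest 0.017
shift mm [-18.7  -0.3   5.3]
```

```bash
python3 -m inch '[[-1,-8,0,2,0],[-1,-8,0,2,0],[-1,-8,0,2,0]]'; python3 -c "
from h import *
bal(.197)"
```

```text
time: 10.82
position: [0.5067, 0.0745, 0.0571]
tool_rot: [2.233, 2.123, -0.186]
ft_force: [1.9, 8.6, -4.1]
grip_width: 0.311
t 10.82 p [0.5067 0.0745 0.0571] x [ 0.047  0.991 -0.125] y [ 0.998 -0.053 -0.043] F [ 1.9  8.6 -4.1] w 0.311 q [-0.69  0.25  0.46  1.93 -0.    1.06 -0.28]
grasp [0.5076 0.0769 0.076 ] d 0.1805 yaw err 0.003 pitch -0.0 tool yaw-chest 0.018
shift mm [-16.4  -0.8   2. ]
```

```bash
python3 -m inch '[[-1,-7,0,1,0],[-1,-7,0,1,0],[-1,-4,0,0,0],[-1,-2,0,0,0]]'; python3 -c "
from h import *
bal(.197)
snap('wrist','w5');im=snap('scene','s5')
a=cv2.imread('pics/w5.png')[0:300,170:470];b=cv2.resize(cv2.imread('pics/s5.png')[100:250,250:450],(400,300))
cv2.imwrite('pics/c5.png',np.hstack([a,b]))"
```

```text
time: 11.32
position: [0.507, 0.0658, 0.0578]
tool_rot: [2.237, 2.134, -0.16]
ft_force: [1.8, 10.1, -3.5]
grip_width: 0.316
t 11.32 p [0.507  0.0658 0.0578] x [ 0.045  0.993 -0.106] y [ 0.998 -0.049 -0.038] F [ 1.8 10.1 -3.5] w 0.316 q [-0.67  0.24  0.47  1.94 -0.01  1.05 -0.24]
grasp [0.5078 0.0678 0.0766] d 0.1895 yaw err 0.007 pitch 0.003 tool yaw-chest 0.021
shift mm [-7.3 -1.4  1.5]
```

View pics/c5.png

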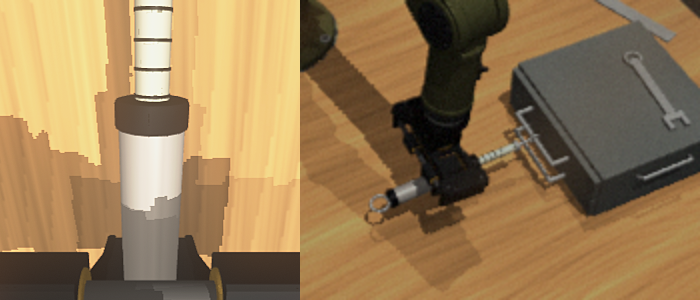

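```bash
python3 -m inch '[[-1,-7,0,0,0],[-1,-7,0,1,0],[-1,-6,0,0,0]]'; python3 -c "
from h import *
bal(.197)
for i in range(4): ctrl.get_image('wrist')
bal()"
```

```text
time: 11.8
position: [0.5074, 0.0571, 0.0592]
tool_rot: [2.238, 2.146, -0.138]
ft_force: [0.9, 11.7, -3.0]
grip_width: 0.315
t 11.8 p [0.5074 0.0571 0.0592] x [ 0.04   0.995 -0.09 ] y [ 0.998 -0.043 -0.034] F [ 0.9 11.7 -3. ] w 0.315 q [-0.65  0.22  0.47  1.95 -0.02  1.04 -0.21]
grasp [0.5081 0.0588 0.0781] d 0.1985 yaw err 0.011 pitch 0.01 tool yaw-chest 0.026
shift mm [ 1.7 -2.1  2. ]
t 12.0 p [0.5074 0.0572 0.0592] x [ 0.04   0.995 -0.09 ] y [ 0.998 -0.043 -0.034] F [ 1.1 11.2 -2.9] w 0.311 q [-0.65  0.22  0.47  1.95 -0.02  1.04 -0.21]
grasp [0.5081 0.0588 0.0781] d 0.1985 yaw err 0.011 pitch 0.011 tool yaw-chest 0.026
```

```bash
python3 -c "
from h import *
snap('wrist','w6');im=snap('scene','s6');t=snap('top','t6')
a=cv2.resize(cv2.imread('pics/w6.png')[0:200,220:420],(400,400));b=cv2.resize(cv2.imread('pics/s6.png')[100:250,250:450],(400,300))
cv2.imwrite('pics/c6.png',np.hstack([a,np.pad(b,((0,100),(0,0),(0,0)))]))
z=pts(im);print()
K=im['K']
bal()"
```

```text
t 12.15 p [0.5074 0.0573 0.0592] x [ 0.04   0.995 -0.09 ] y [ 0.998 -0.043 -0.034] F [ 0.7 11.6 -3.9] w 0.309 q [-0.65  0.23  0.47  1.95 -0.02  1.04 -0.21]
grasp [0.5081 0.059  0.0781] d 0.1983 yaw err 0.011 pitch 0.011 tool yaw-chest 0.026
```

View pics/c6.png

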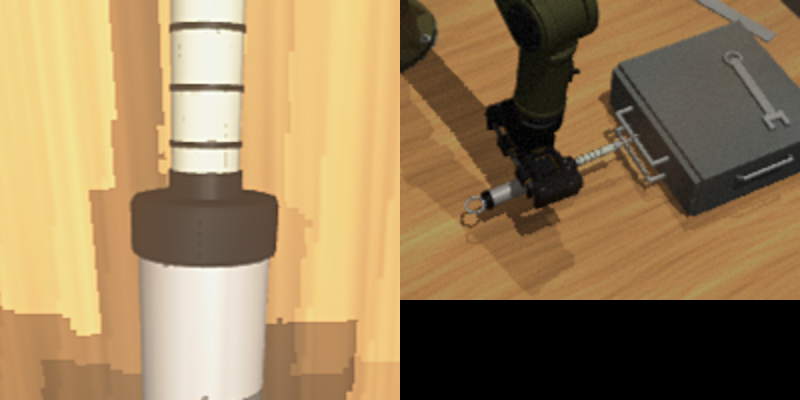

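```bash
python3 -c "
from h import *
ctrl.close_job(); bal()"
```

```text
the job is handed in; nothing more can be done
the job is handed in; nothing more can be done
```

I pushed the top drawer home, gripped the balance by its tube, brought it level and pulled it straight out. I handed the job in at about 12.2 s with the arm still gripping and pulling.

**Last checks:**
- **Draw:** the tube has moved back about 61 mm from where I gripped it. The pull of 11.2–11.7 N gives about 60–63 mm from the spring figures. In the wrist picture the broad ring shows just outside the tube's mouth.
- **Steadiness:** the hand stayed still to about 0.2 mm over the last 0.35 s.
- **Direction:** the balance is about 0.01 rad off in both heading and level, by the hand's position and my estimate of the hook point and chest direction.
- **Drawer:** it looks shut in the last scene picture, and earlier it stood firm against about 38 N. I judged this from pictures and force, because the drawer opening itself was not measured.
- **Bystanders:** nothing I did came near the jar, tin or screwdriver, and the wrench looks unmoved. I did not measure any of them afterwards.

**What went off plan:** I kept pushing after the drawer was already home, about 38 N sideways and roughly 50 N in all at the wrist. That tilted the tool by about 0.18 rad. The tilt was down to about 0.1 rad during the pull and did not affect the balance's direction.

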